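Switch the leak tester over to the master leak

ROBOT

A 7-joint arm with a two-finger parallel gripper is mounted at the origin on a cart in front of the work surface, level with it; the furniture and walls round the work are solid. World frame = base frame: x ahead of the robot, y to its left, z up, the work surface at z = 0. Lengths are in m, angles in rad, forces in N, time in s.
With the tool pointing down it reaches from about 0.4 to 0.85 m from the base axis. Payload 10.4 kg.
Tool frame: the origin (TCP) lies at the very end of the fingers, on their centre line; the grasp point (between the pads) lies 19 mm behind it; z points along the fingers, y is the line along which they close (so a half turn about z gives the same grasp; the last joint's range is limited). The gripper opens to 87 mm and grips with 3 to 60 N. Pads are 19 mm wide; open, the fingers measure 117 mm over their backs; the gripper's body (75 mm by 190 mm) begins 51 mm behind the grasp point.
Start: joints at [1.233, 0.332, -0.065, 1.46, 0.022, 1.35, -0.088], TCP at [0.194, -0.594, 0.196] pointing down, gripper open.
Joint ranges: [-2.6, 2.6], [-0.5, 2.12], [-1.47, 1.34], [0.16, 2.42], [-1.27, 4.41], [0.06, 2.06], [-2.6, 2.6]. Speed limits (rad/s): [2.22, 2.22, 2.79, 2.79, 3.14, 3.14, 3.14].

INTERFACE

Orientations are given as a unit quaternion [x, y, z, w].
In Python, from bench import r gives the robot as it stands.
- The arm moves only by the shell command python3 -m jog 'ROWS' [FORCE]. ROWS is 1 to 12 rows, parted by a bar, with the numbers parted by commas; each row has 5 numbers: dx, dy, dz in fractions of the full range, 1 being 1000 mm, then a turn about the tool's z in normalised numbers (1 is 2 rad), then the finger opening in m; each row is the pose to reach, as a shift and turn from the pose commanded when the command began, along the tool's axes at that moment; what a row does not reach only later rows make up. A row lasts 1/10 s, in which the tool goes at most 0.05 m and 0.15 rad, less where a joint would pass 70% of its speed; a pose out of reach is approached as far as the arm can. The fingers move at their own pace and stop on an object; FORCE is the grip in N (left out, the last holds). Time passes only in rows, so rows that do not move let the fingers close. It prints the time, the measured TCP pose, the force, the opening and the grip force at its end. Input that does not fit is refused with a message, and nothing moves.
- r.read_state(): the state, without advancing time (a new reading comes with each control period).
- r.camera(name): name is "scene" or "side" or "wrist"; returns a dict with "img" (400x640x3 uint8, red, green, blue), "fx", "fy", "cx", "cy" (pixels), "pose" (4x4, takes a point from camera to world coordinates). Camera axes: x right, y down, z forward; pixel columns grow to the right and rows downward; lengths in m; the calibration is good to about 2 mm. The wrist camera is an equidistant fisheye: a pixel r from the principal point sees the ray r / f radians off the axis. A picture is of the moment at which its call begins. There is no depth.
- r.close_job(): hands the job in; it is judged then, once.
Trained networks look in the newest picture that a camera, given by its name, has taken for a name from the list of things; names that differ only in an ending like _2 or _b are one class to them, and where a whole thing is asked for, a point or a joint stands for the part that bears it (a point fixed in the world has none). Each returns a list of dicts, best first, with "p" (0 to 1); they miss things now and then, are a little off and sometimes report something else, mostly with a low value. They report only what shows in the picture. A call takes as long as a camera call. They do not tell look-alikes from the thing itself.
- r.recognise(camera, label): "position" ([column, row] as shares, 0 to 1, of the picture: columns of its width, rows of its height, amid what is visible of it).
- r.regions_of(camera, label): "pixels" (400x640 bool, what is visible of it) and "position" ([column, row] as shares, 0 to 1, of the picture: columns of its width, rows of its height, amid what is visible of it).
The state is a dict: "time": time; "joint_positions": joint angles; "joint_vel": joint speeds; "joint_torque": joint torques, N m; "ee_pos": TCP position; "eef_rot": TCP orientation; "ft_force": force on the tool from outside, world axes, zero at the start; "torque": the same for the moment, N m; "width": finger opening in m; "grip_force": force on a finger pad.
Only numpy, scipy, OpenCV 4.12 (cv2) and the standard library are available. Lean on these libraries where they do the work, as an engineer would, in place of code of your own. Each camera call takes 0.05 s, during which the arm holds its last target. There are 200 camera calls.

TASK

The leak tester is to be checked on its master leak, the grey metal cylinder standing in one of the four nests of the manifold. With a fingertip, gently push the red selector arm round until it points squarely at the middle of the master leak, without gripping the arm, then press the green button fully and let it come up again. Leave everything else where it stands: nothing is to be picked up or knocked.

Things in the scene. Friction and masses are not known exactly. Their poses are not given: they have to be found in the camera images.
- manifold: Selector manifold fixed to the bench: aluminium plate 10 mm thick (x -60 to 145, y -145 to 145 mm in its frame). Origin: bench top, on the axis of the steel valve body (radius 30, height 44 mm). Four round black nests (lips 5 mm high) stand 120 mm from that axis at -1.2, -0.4, 0.4 and 1.2 rad from its +x axis; copper lines (tops at 24 mm) lead to them. Place and yaw vary.
- selector (a joint): Angle of the red selector arm on the valve, rad; 0: it points along the manifold's +x axis, positive anticlockwise seen from above, stops at -1.6 and +1.6. It turns about the vertical valve axis with even friction (about 2.5 N at 60 mm from the axis), has no detents and no spring, and stays where it is left.
- selector_hub (a point): Point on the valve axis at mid-height of the arm (56 mm above the bench); its frame turns with the arm, +x towards the arm's tip. The black hub cap round it has radius 21 mm and is 70 mm high.
- selector_tip (a point): Tip of the red selector arm, 83 mm from the valve axis, 56 mm above the bench. The arm is a straight bar 14 mm wide with upright sides, from 48 to 64 mm above the bench, with a white line along its top; nothing but the plate, the valve body and the copper lines lies below it.
- master_leak: Master leak: grey metal cylinder 40 mm in diameter, 61 mm high with a narrower neck and cap, loose in one of the four nests. Origin: centre of its underside, 10 mm above the bench.
- go_button_top (a point): Centre of the top of the green push button (32 mm in diameter) in its black housing fixed to the bench, at the robot's right. It points up, travels 6 mm and springs back; fully down takes 5 N.
- go_button (a joint): Travel of the green button, m: 0 released, 0.006 fully pressed.
- block_a: White terminal block with four copper-coloured pins, 26 x 34 x 20 mm, loose in one of the other nests. Origin: centre of its underside.
- block_b: White terminal block with four copper-coloured pins, 26 x 34 x 20 mm, loose in one of the other nests. Origin: centre of its underside.
- block_c: White terminal block with four copper-coloured pins, 26 x 34 x 20 mm, loose in one of the other nests. Origin: centre of its underside.
- height_puck: Brass setting puck on a black pad, 34 x 52 x 20 mm, loose on the bench. Origin: centre of its underside.
- grease_pot: Small white pot with lid, 48 mm in diameter, 32 mm high, loose on the bench. Origin: centre of its underside.
- light_post_top (a point): Middle of the top of the upright yellow and black light-barrier post, 307 mm high, 40 mm (x) by 70 mm (y), fixed to the bench between the manifold and the green button: go over it or round it on the side of the robot.
- caliper: Digital caliper, 61 x 162 x 13 mm, lying on the bench at the left. Origin: centre of its underside.
Mind the look-alikes: they are no part of the job. There is more than one size of the master_leak; the job needs the smaller.

How it is judged:
On the way, in this order (a step that is already met when the one before it is completed fails the run):
1. the red arm points at the master leak, button not pressed (y of master_leak in the frame of selector_hub between -0.015 and 0.015 m and x of master_leak in the frame of selector_hub above 0.05 m and value of joint go_button below 0.002 m), for 0.3 s.
2. the green button is pressed down (y of master_leak in the frame of selector_hub between -0.015 and 0.015 m and x of master_leak in the frame of selector_hub above 0.05 m and value of joint go_button above 0.0045 m), for 0.05 s.
At the end, for the whole second after the job is handed in: The line of the red arm passes within 15 mm of the master leak's axis (about 7 degrees), the arm is at rest, the green button has been pressed at least 4.5 of its 6 mm and is up again, and no loose thing has moved more than 12 mm (y of master_leak in the frame of selector_hub between -0.015 and 0.015 m and x of master_leak in the frame of selector_hub above 0.05 m and value of joint go_button below 0.0015 m and velocity of joint selector between -0.05 and 0.05 rad/s and distance of each of master_leak, block_a, block_b, block_c, height_puck, grease_pot, caliper from where it was at the start of the episode below 0.012 m); the robot touches nothing.
It fails at once if the button is pressed while the arm does not point at the master leak (value of joint go_button above 0.003 m and not (y of master_leak in the frame of selector_hub between -0.018 and 0.018 m and x of master_leak in the frame of selector_hub above 0.05 m)).
It fails at once if a loose thing (master leak, terminal block, puck, pot, caliper) is lifted, carried or knocked more than 12 mm (distance of any of master_leak, block_a, block_b, block_c, height_puck, grease_pot, caliper from where it was at the start of the episode above 0.012 m).
It fails at once if the selector arm is gripped or forced, or the manifold struck (finger contact over 25 N) (contact force between the fingers and manifold above 25 N).
It also fails if it takes over 61 s, if anything falls off the work surface, if the arm or the gripper's body presses on something with over 40 N, if the wrist force passes 120 N, or if a joint passes its speed limit or range.

## Working session

There is one attempt and no reset: what is moved stays moved. The work goes in short steps, Python scripts to look and compute and a shell command to move; the robot and the scene stay as the last step left them, time stands still between calls to the robot, and variables do not carry over. Pictures are saved under pics/ and viewed, at most 10 in all, crops included, and the job is handed in when it is done.

```bash
mkdir -p pics
cat > h.py <<'E'
import numpy as np,cv2
from bench import r
def world(c,uv,z):
    P=np.array(c["pose"]);d=np.array([(uv[0]-c["cx"])/c["fx"],(uv[1]-c["cy"])/c["fy"],1])
    d=P[:3,:3]@d;o=P[:3,3];return o+d*(z-o[2])/d[2]
def proj(c,p):
    P=np.array(c["pose"]);q=P[:3,:3].T@(np.array(p)-P[:3,3]);return [c["fx"]*q[0]/q[2]+c["cx"],c["fy"]*q[1]/q[2]+c["cy"]]
E
python3 - <<'E'
from h import *
np.set_printoptions(precision=3,suppress=True)
s=r.read_state();print(s["time"],s["ee_pos"],s["eef_rot"])
for n in("scene","side"):
    c=r.camera(n);cv2.imwrite(f"pics/{n}0.png",c["img"][:,:,::-1]);print(n,c["fx"],np.array(c["pose"]))
    for l,z in(("selector_hub",.056),("selector_tip",.056),("master_leak",.07),("go_button_top",.03),("light_post_top",.307),("manifold",.01),("height_puck",.02),("grease_pot",.03),("block_a",.02)):
        for d in r.recognise(n,l):
            p=d["position"];uv=(p[0]*640,p[1]*400);print(l,round(d["p"],2),np.round(uv),world(c,uv,z))
E
```

```text
0.0 [ 0.193 -0.594  0.195] [ 0.988  0.157 -0.    -0.001]
scene 502.29063955115373 [[-0.903 -0.203  0.378 -0.03 ]
 [-0.429  0.412 -0.804  1.168]
 [ 0.007 -0.888 -0.459  0.829]
 [ 0.     0.     0.     1.   ]]
selector_hub 0.64 [311. 259.] [0.474 0.152 0.056]
selector_tip 0.54 [312. 258.] [0.475 0.145 0.056]
master_leak 0.55 [253. 306.] [0.502 0.402 0.07 ]
master_leak 0.53 [279. 283.] [0.491 0.299 0.07 ]Traceback (most recent call last):
  File "<stdin>", line 7, in <module>
ValueError: it knows: block, caliper, go_button, go_button_top, grease_pot, height_puck, manifold, master_leak, selector, selector_hub, selector_tip
```

Run:
```python
from h import *
np.set_printoptions(precision=3,suppress=True)
for n in("scene","side"):
    c=r.camera(n);cv2.imwrite(f"pics/{n}1.png",c["img"][:,:,::-1]);print(n,c["fx"],np.array(c["pose"])[:3,3])
    for l,z in(("selector_hub",.056),("selector_tip",.056),("master_leak",.04),("go_button_top",.03),("manifold",.01),("height_puck",.02),("grease_pot",.03),("block",.02)):
        for d in r.recognise(n,l):
            p=d["position"];uv=(p[0]*640,p[1]*400);print(l,round(d["p"],2),np.round(uv),world(c,uv,z))
```

```text
scene 502.29063955115373 [-0.03   1.168  0.829]
selector_hub 0.57 [311. 259.] [0.473 0.152 0.056]
selector_tip 0.6 [312. 256.] [0.478 0.139 0.056]
master_leak 0.83 [255. 307.] [0.516 0.373 0.04 ]
master_leak 0.56 [276. 281.] [0.52  0.263 0.04 ]
master_leak 0.37 [334. 211.] [ 0.539 -0.147  0.04 ]
go_button_top 0.54 [379. 215.] [ 0.403 -0.202  0.03 ]
manifold 0.58 [303. 274.] [0.492 0.168 0.01 ]
manifold 0.38 [291. 255.] [0.567 0.099 0.01 ]
height_puck 0.22 [311. 255.] [0.507 0.085 0.02 ]
grease_pot 0.41 [333. 209.] [ 0.556 -0.173  0.03 ]
block 0.51 [274. 265.] [0.575 0.178 0.02 ]
side 517.4700010352435 [-0.104 -1.07   1.102]
master_leak 0.67 [294. 186.] [0.53  0.407 0.04 ]
height_puck 0.65 [321. 306.] [ 0.355 -0.157  0.02 ]
grease_pot 0.5 [389. 294.] [ 0.542 -0.216  0.03 ]
```

View pics/scene0.png

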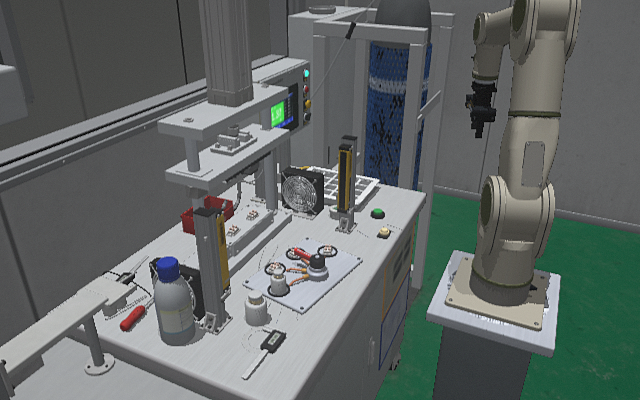

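View pics/side1.png

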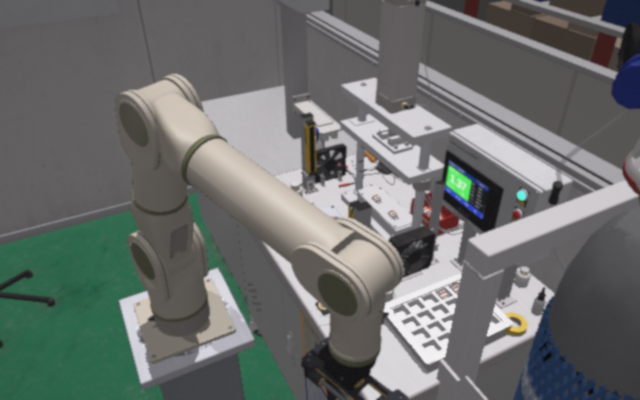

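The scene view shows the manifold around (305,270), with its valve at about (317,262) and the red arm pointing up-left to about (300,253). Two grey cylinders could be the master leak: one in a nest at (279,283), and a larger one on the bare bench at (256,307). The post is at (347,190) and the green button at (377,213). The arm blocks the side view. I choose (279,283), because it stands in a nest, and check it in a crop.

Run:
```python
import cv2
i=cv2.imread("pics/scene0.png")[190:330,230:400]
cv2.imwrite("pics/crop.png",cv2.resize(i,None,fx=4.2,fy=4.2,interpolation=cv2.INTER_CUBIC))
```

```text
(no output)
```

View pics/crop.png

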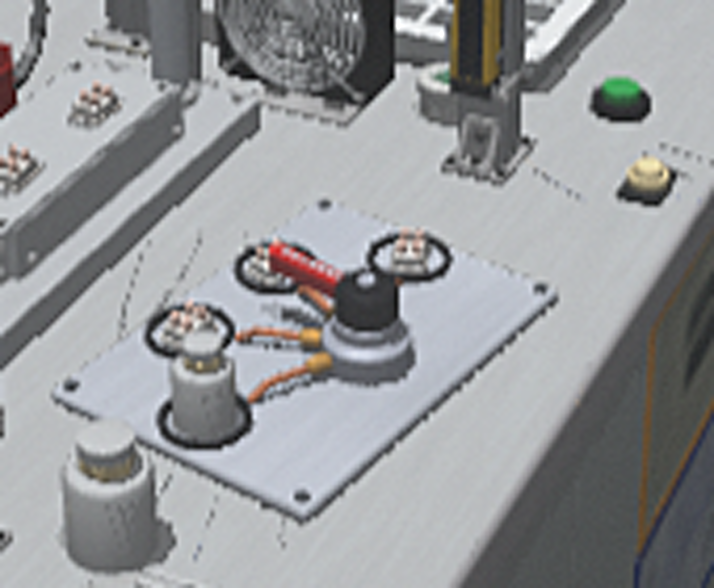

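The crop confirms it. The smaller cylinder is in the nest at crop (205,417), the left outermost nest (+1.2 rad). The bigger look-alike is off the plate, and the red arm points at the -0.4 nest. Next I fit the manifold pose.

Run:
```python
from h import *
from scipy.optimize import least_squares
np.set_printoptions(precision=4,suppress=True)
c=r.camera("scene")
px=lambda u,v:np.array([230+(u-2)/4.2,190+(v-2)/4.2])
N=lambda a,z=.015:[.12*np.cos(a),.12*np.sin(a),z]
pts=[(N(-1.2),(410,255)),(N(-.4),(278,267)),(N(.4),(190,330)),(N(1.2),(205,420)),
([.145,.145,.01],(52,395)),([.145,-.145,.01],(325,200)),([-.06,-.145,.01],(557,298)),([-.06,.145,.01],(300,518)),([0,0,.07],(367,283)),(N(1.2,.071),(205,338))]
def W(q,p):
    C,S=np.cos(q[2]),np.sin(q[2]);return [q[0]+C*p[0]-S*p[1],q[1]+S*p[0]+C*p[1],p[2]]
f=lambda q:np.concatenate([np.array(proj(c,W(q,p)))-px(*m) for p,m in pts])
s=least_squares(f,[.47,.13,0],loss="soft_l1");q=s.x;print("pose",q);print(f(q).reshape(-1,2))
tip=world(c,px(270,254),.061);d=tip-np.array([*q[:2],0]);print("tip",tip,"arm angle",np.arctan2(d[1],d[0])-q[2],np.hypot(*d[:2]))
print("leak",W(q,N(1.2)),"hub",q[:2])
for z in (.02,.03,.04,.05,.06):print("button",z,world(c,px(622,88),z),world(c,px(622,110),0))
print("post base",world(c,px(490,165),0),"post top",world(c,(347,140),.307))
print("puck/beige",world(c,px(648,180),.02),"pot",world(c,px(438,80),.03),"leak2",world(c,px(105,500),.03))
R=__import__("scipy.spatial.transform",fromlist=["Rotation"]).Rotation.from_quat(r.read_state()["eef_rot"]).as_matrix();print(R)
```

```text
pose [ 0.4543  0.1576 -0.181 ]
[[ 0.2753  0.5872]
 [-0.0392  0.1259]
 [ 0.0002  0.2378]
 [-0.1737 -0.5712]
 [-0.868  -0.8717]
 [-0.2322 -0.521 ]
 [ 1.2967 -1.5157]
 [ 0.8526 -0.0832]
 [ 0.065   0.5866]
 [-0.8622  1.3363]]
tip [0.5337 0.1407 0.061 ] arm angle -0.02902834742899621 0.08119197976610713
leak [np.float64(0.5172433672476727), np.float64(0.259794425972226), 0.015] hub [0.4543 0.1576]
button 0.02 [ 0.425  -0.2494  0.02  ] [ 0.4238 -0.2497  0.    ]
button 0.03 [ 0.4193 -0.2319  0.03  ] [ 0.4238 -0.2497  0.    ]
button 0.04 [ 0.4137 -0.2144  0.04  ] [ 0.4238 -0.2497  0.    ]
button 0.05 [ 0.4081 -0.1969  0.05  ] [ 0.4238 -0.2497  0.    ]
button 0.06 [ 0.4025 -0.1793  0.06  ] [ 0.4238 -0.2497  0.    ]
post base [ 0.4856 -0.1238  0.    ] post top [ 0.4882 -0.1116  0.307 ]
puck/beige [ 0.36   -0.1242  0.02  ] pot [ 0.5549 -0.1799  0.03  ] leak2 [0.5206 0.3684 0.03  ]
[[ 0.9509  0.3096  0.    ]
 [ 0.3096 -0.9509 -0.0001]
 [ 0.      0.0001 -1.    ]]
```

The rows are not in the units I measure in: turns go in shares of 2 rad. I convert before sending: -0.3 rad is -0.15.

```bash
python3 -m jog '0,0,-0.05,0,0 | 0,0,-0.1,0,0 | 0,0,-0.15,0,0 | 0.03,-0.035,-0.17,0,0 | 0.065,-0.07,-0.17,0,0 | 0.1,-0.105,-0.17,0,0 | 0.135,-0.14,-0.17,0,0 | 0.17,-0.175,-0.17,0,0 | 0.2,-0.21,-0.17,0,0 | 0.23,-0.25,-0.17,-0.05,0 | 0.26,-0.285,-0.17,-0.1,0 | 0.29,-0.32,-0.17,-0.15,0' 5; python3 -c "
from h import *
print(np.round(r.read_state()['joint_positions'],2))"
```

```text
time: 2.4
ee_pos: [0.3705, -0.1982, 0.3665]
eef_rot: [0.952, 0.305, 0.0, 0.001]
ft_force: [1.1, -0.6, -0.1]
width: 0.003
grip_force: 0.0
[ 0.85 -0.15 -0.4   1.62 -0.06  1.65 -0.5 ]
```

In the tool's units: -0.95 rad is -0.475.

```bash
python3 -m jog '0.04,-0.025,0,-0.05,0 | 0.08,-0.05,0,-0.1,0 | 0.12,-0.075,0,-0.15,0 | 0.16,-0.1,0,-0.2,0 | 0.2,-0.12,0,-0.25,0 | 0.23,-0.14,0,-0.31,0 | 0.262,-0.161,0,-0.37,0 | 0.262,-0.161,0.05,-0.43,0 | 0.262,-0.161,0.1,-0.475,0 | 0.262,-0.161,0.15,-0.475,0 | 0.262,-0.161,0.18,-0.475,0 | 0.262,-0.161,0.18,-0.475,0'
python3 - <<'E'
from h import *
s=r.read_state();print(np.round(s['joint_positions'],2))
c=r.camera("wrist");cv2.imwrite("pics/w1.png",c["img"][:,:,::-1]);print(c["fx"],c["cx"],c["cy"],np.round(c["pose"],3))
E
```

```text
time: 3.6
ee_pos: [0.4889, 0.0818, 0.1827]
eef_rot: [0.709, 0.705, -0.002, -0.002]
ft_force: [-0.3, -0.9, 0.9]
width: 0.0007
grip_force: 0.0
[ 0.5   0.13 -0.81  1.77  0.09  1.29 -0.33]
309.70691628693146 318.4453172888176 197.044729904235 [[ 1.    -0.006 -0.008  0.49 ]
 [-0.008 -0.968 -0.251  0.151]
 [-0.006  0.251 -0.968  0.371]
 [ 0.     0.     0.     1.   ]]
```

View pics/w1.png

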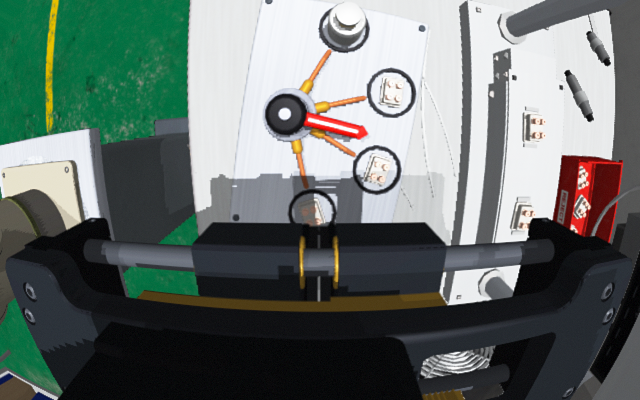

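The wrist view shows the hub cap at (287,114), the arm tip at (367,132), the leak in its nest at (345,28), and the other nests at (391,93), (377,170) and (312,210). I now measure from these.

```bash
cat >> h.py <<'E'
def wfish(c,uv,z):
    P=np.array(c["pose"]);a=np.array([(uv[0]-c["cx"])/c["fx"],(uv[1]-c["cy"])/c["fy"]]);t=np.hypot(*a)
    d=P[:3,:3]@np.array([*(a/t*np.sin(t)),np.cos(t)]);o=P[:3,3];return o+d*(z-o[2])/d[2]
E
python3 - <<'E'
from h import *
np.set_printoptions(precision=4,suppress=True)
c=r.camera("wrist")
for n,uv,z in(("hub",(287,114),.07),("tip",(367,132),.064),("arm",(310,119.5),.064),("nestleak",(344,28.5),.015),("n.4",(391,93),.015),("n-.4",(377,170),.015),("n-1.2",(312,210),.015)):
    print(n,wfish(c,uv,z))
h=wfish(c,(287,114),.07)[:2]
for uv in((344,28.5),(391,93),(377,170),(312,210)):
    d=wfish(c,uv,.015)[:2]-h;print(np.hypot(*d),np.arctan2(d[1],d[0]))
E
```

```text
hub [0.4593 0.156  0.07  ]
tip [0.5384 0.1378 0.064 ]
arm [0.4815 0.1502 0.064 ]
nestleak [0.52   0.2587 0.015 ]
n.4 [0.5742 0.1823 0.015 ]
n-.4 [0.5588 0.0908 0.015 ]
n-1.2 [0.4811 0.042  0.015 ]
0.11923761386930563 1.0364420992972376
0.11787636002934965 0.22458313937212052
0.11898118594727747 -0.5806715299018651
0.11615855120092436 -1.3820043382360843
```

```bash
python3 -m jog '0.01,0.01,0,0,0 | 0.018,0.019,0.04,0,0 | 0.018,0.019,0.08,0,0 | 0.018,0.019,0.11,0,0 | 0.018,0.019,0.131,0,0 | 0.018,0.019,0.131,0,0 | 0.018,0.019,0.131,0,0'
```

```text
time: 4.4
ee_pos: [0.5121, 0.1006, 0.0574]
eef_rot: [0.709, 0.705, 0.001, 0.001]
ft_force: [0.6, 0.3, 0.8]
width: 0.0002
grip_force: 0.0
```

```bash
python3 -m jog '0,0,0.006,0,0 | 0.01,0,0.006,0,0 | 0.018,0.001,0.006,0,0 | 0.025,0.004,0.006,0,0 | 0.032,0.006,0.006,0,0 | 0.039,0.009,0.006,0,0 | 0.046,0.011,0.006,0,0 | 0.053,0.0125,0.006,0,0 | 0.06,0.0125,0.006,0,0 | 0.067,0.0125,0.006,0,0 | 0.073,0.012,0.006,0,0 | 0.079,0.01,0.006,0,0'
python3 - <<'E'
from h import *
c=r.camera("wrist");cv2.imwrite("pics/w2.png",c["img"][:,:,::-1])
E
```

```text
time: 5.6
ee_pos: [0.5209, 0.1797, 0.0492]
eef_rot: [0.709, 0.705, -0.0, 0.0]
ft_force: [-0.4, -0.5, -0.4]
width: 0.0005
grip_force: 0.0
```

View pics/w2.png

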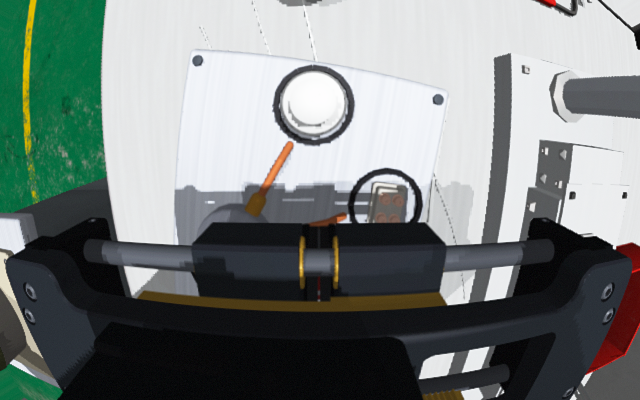

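The wrist view shows the leak in its nest at (315,104), undisturbed, but the gripper hides the red arm. I check with the scene camera.

Run:
```python
from h import *
c=r.camera("scene");i=c["img"][200:330,230:400,::-1]
cv2.imwrite("pics/s2.png",cv2.resize(i,None,fx=4,fy=4,interpolation=cv2.INTER_CUBIC))
```

```text
(no output)
```

View pics/s2.png

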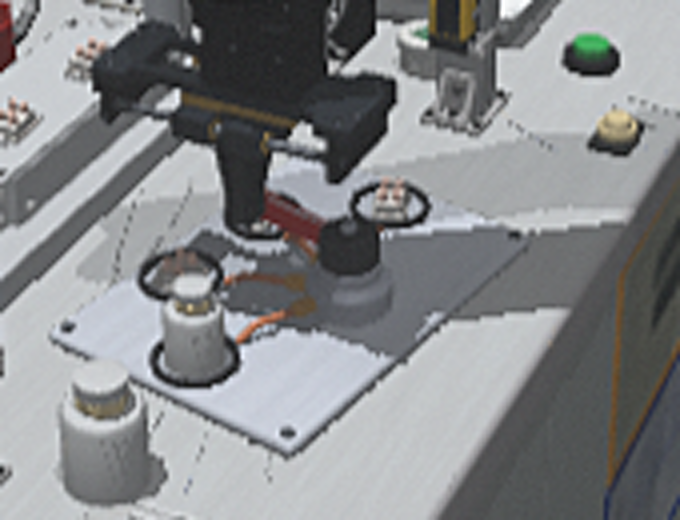

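Run:
```python
from h import *
c=r.camera("scene");s=r.read_state();print(s["time"],s["ee_pos"],s["ft_force"],s["joint_vel"])
f=lambda p:np.round((np.array(proj(c,p))-[230,200])*4)
print("tcp",f(s["ee_pos"]),"up40",f(np.array(s["ee_pos"])+[0,0,.04]))
for t in(-.23,-.1,0,.2,.4,.6,.8,1.02):print(t,f([.457+.083*np.cos(t),.157+.083*np.sin(t),.056]),f([.457+.04*np.cos(t),.157+.04*np.sin(t),.064]))
w=r.camera("wrist")
```

```text
5.75 [0.52068578 0.17966792 0.04925885] [0.28113222 0.46530173 0.41791369] [ 1.24983046e-02 -5.30033793e-04  1.12349857e-02  8.57934732e-05
  2.75605883e-03 -1.95791531e-04  6.94561250e-03]
tcp [245. 248.] up40 [244. 198.]
-0.23 [252. 203.] [299. 215.]
-0.1 [242. 210.] [295. 218.]
0 [236. 216.] [292. 221.]
0.2 [227. 228.] [287. 228.]
0.4 [222. 242.] [285. 234.]
0.6 [222. 256.] [285. 241.]
0.8 [226. 270.] [288. 248.]
1.02 [238. 285.] [294. 254.]
```

Run:
```python
from h import *
np.set_printoptions(precision=4,suppress=True)
w=r.camera("wrist");print(w["pose"][:3,3])
for uv in((314,105),(386,205),(198,61),(438,100)):print(wfish(w,uv,.015 if uv[0] in(314,386) else .01))
c=r.camera("scene")
f=lambda p:np.round((np.array(proj(c,p))-[230,200])*4)
for p in([.52,.26,.071],[.52,.26,.01],[.457,.157,.07],[.457,.157,.0]):print(f(p))
R=np.array(w["pose"])[:3,:3];a=R.T@(np.array([.5207,.1797,.049])-w["pose"][:3,3]);t=np.arctan2(np.hypot(a[0],a[1]),a[2]);print("tcp in wrist",w["fx"]*t*a[:2]/np.hypot(a[0],a[1])+[w["cx"],w["cy"]])
```

```text
[0.5204 0.2481 0.2375]
[0.5174 0.2578 0.015 ]
[0.5713 0.1837 0.015 ]
[0.4292 0.2968 0.01  ]
[0.6116 0.2646 0.01  ]
[186. 284.]
[189. 361.]
[345. 229.]
[344. 314.]
tcp in wrist [319.561  226.2077]
```

Run:
```python
from h import *
c=r.camera("scene");i=c["img"][225:290,260:335,::-1]
cv2.imwrite("pics/s3.png",cv2.resize(i,None,fx=9,fy=9,interpolation=cv2.INTER_NEAREST))
f=lambda p:np.round((np.array(proj(c,p))-[260,225])*9)
s=r.read_state();print(f(s["ee_pos"]))
for a in(-.015,.015):
  for b in(-.0095,.0095):print(f(np.array(s["ee_pos"])+[a,b,0]))
```

```text
[283. 331.]
[341. 327.]
[312. 360.]
[254. 302.]
[224. 334.]
```

View pics/s3.png

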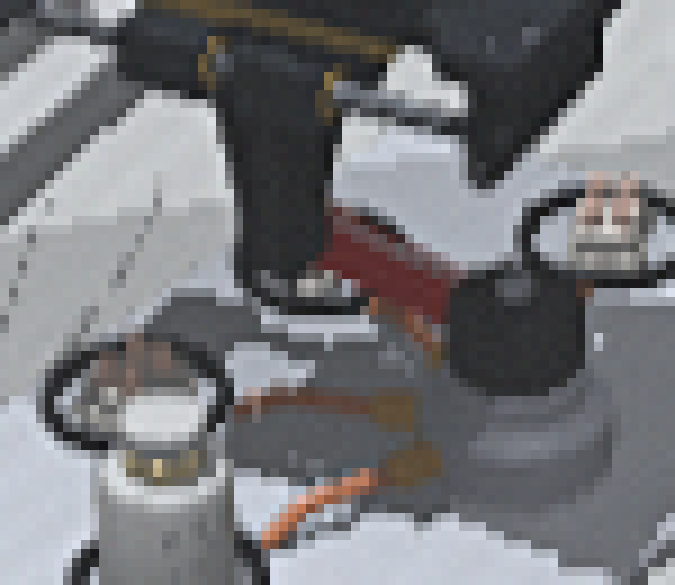

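The zoom shows the finger's lower end at about row 275 (col 285), where the reported TCP should fall at row 331. The fingertip is therefore about 15–20 mm higher than reported and passed over the arm, which has not moved (still about -0.23). I go back over the arm and come down lower.

```bash
python3 -m jog '0,0,-0.025,0,0 | -0.02,-0.002,-0.025,0,0 | -0.04,-0.006,-0.025,0,0 | -0.06,-0.01,-0.025,0,0 | -0.083,-0.01,-0.025,0,0 | -0.083,-0.01,-0.01,0,0 | -0.083,-0.01,0.005,0,0 | -0.083,-0.01,0.012,0,0 | -0.083,-0.01,0.015,0,0 | -0.083,-0.01,0.015,0,0'
python3 - <<'E'
from h import *
s=r.read_state();print(s["joint_positions"])
c=r.camera("scene");i=c["img"][225:290,260:335,::-1]
cv2.imwrite("pics/s4.png",cv2.resize(i,None,fx=9,fy=9,interpolation=cv2.INTER_NEAREST))
f=lambda p:np.round((np.array(proj(c,p))-[260,225])*9)
print(f(s["ee_pos"]),f(np.array(s["ee_pos"])+[0,0,.02]))
E
```

```text
time: 6.95
ee_pos: [0.51, 0.0972, 0.0337]
eef_rot: [0.709, 0.705, -0.0, -0.001]
ft_force: [0.1, 0.7, 0.6]
width: 0.0007
grip_force: 0.0
[ 0.39236514  0.36199549 -0.76770176  1.88421488  0.29341018  1.0120525
 -0.505579  ]
[437. 248.] [437. 194.]
```

View pics/s4.png

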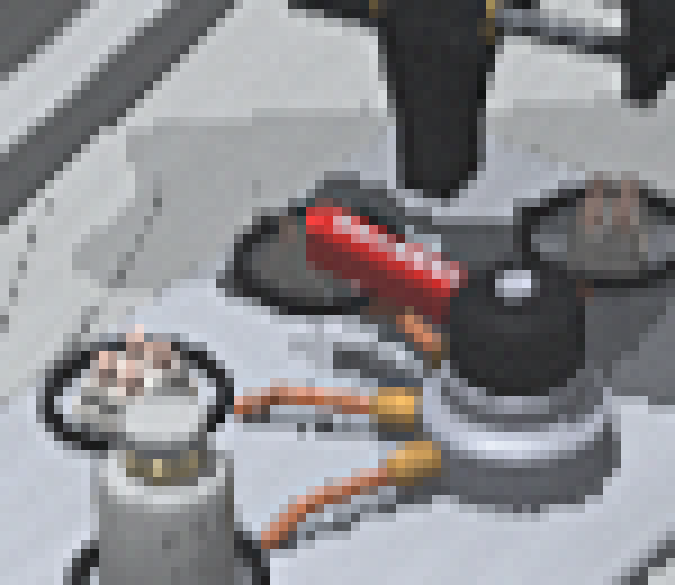

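The scene crop shows the finger's end at (437,190), while the TCP projects to (437,248). So the finger ends about 20 mm above the reported TCP. I lower it 7 mm more, which clears the copper lines either way, then sweep.

```bash
python3 -m jog '0,0,0.004,0,0 | 0,0,0.007,0,0 | 0.009,0.001,0.007,0,0 | 0.016,0.002,0.007,0,0 | 0.022,0.003,0.007,0,0 | 0.028,0.004,0.007,0,0 | 0.034,0.007,0.007,0,0 | 0.04,0.009,0.007,0,0 | 0.046,0.011,0.007,0,0 | 0.046,0.011,0.007,0,0'
python3 - <<'E'
from h import *
for n in("scene","wrist"):
    c=r.camera(n);i=c["img"].astype(int);m=((i[...,0]>90)&(i[...,1]<60)&(i[...,2]<60)).astype('uint8')
    m=m[225:290,260:335] if n=="scene" else m[:230,200:450]
    ys,xs=np.nonzero(m);print(n,len(xs),xs.min() if len(xs) else 0,xs.max() if len(xs) else 0,[ (int(xs[k]+(260 if n=='scene' else 200)),int(ys[k]+(225 if n=='scene' else 0))) for k in (np.argmin(xs),np.argmin(ys),np.argmax(ys))] if len(xs) else 0)
    if n=="scene":
        for t in(-.23,0,.2,.4,.6):print(t,np.round(proj(c,[.457+.083*np.cos(t),.157+.083*np.sin(t),.056])))
E
```

```text
time: 8.0
ee_pos: [0.5217, 0.1433, 0.0271]
eef_rot: [0.709, 0.705, 0.0, -0.0]
ft_force: [-0.1, 0.2, 0.4]
width: 0.0006
grip_force: 0.0
scene 74 29 49 [(289, 256), (290, 255), (306, 262)]
-0.23 [293. 251.]
0 [289. 254.]
0.2 [287. 257.]
0.4 [285. 261.]
0.6 [285. 264.]
wrist 1791 30 151 [(230, 212), (303, 188), (303, 226)]
```

The arm is moving (tip now at about scene (289,256)). I continue to about 0.9 rad.

```bash
python3 -m jog '0.006,0.001,0,0,0 | 0.012,0.002,0,0,0 | 0.018,0.003,0,0,0 | 0.024,0.003,0,0,0 | 0.03,0.002,0,0,0 | 0.036,0,0,0,0 | 0.041,-0.002,0,0,0 | 0.046,-0.0035,0,0,0 | 0.049,-0.005,0,0,0 | 0.049,-0.005,0,0,0'
python3 - <<'E'
from h import *
c=r.camera("scene");i=c["img"]
for t in(.6,.8,1.02,1.2):print(t,np.round((np.array(proj(c,[.457+.083*np.cos(t),.157+.083*np.sin(t),.056]))-[230,225])*6))
cv2.imwrite("pics/s5.png",cv2.resize(i[225:310,230:340,::-1],None,fx=6,fy=6,interpolation=cv2.INTER_NEAREST))
c=r.camera("wrist");i=c["img"].astype(int);m=((i[...,0]>90)&(i[...,1]<60)&(i[...,2]<60))[:225,180:450]
ys,xs=np.nonzero(m);xs+=180
for y in range(ys.min(),225,8):
    k=xs[ys==y]
    if len(k):print(y,k.min(),k.max(),wfish(c,(k.mean(),y),.064).round(4))
cv2.imwrite("pics/w5.png",c["img"][:,:,::-1])
E
```

```text
time: 9.1
ee_pos: [0.5168, 0.1921, 0.0274]
eef_rot: [0.709, 0.705, 0.0, -0.0]
ft_force: [-0.1, -0.9, 0.4]
width: 0.0005
grip_force: 0.1
0.6 [332. 234.]
0.8 [340. 255.]
1.02 [356. 277.]
1.2 [376. 293.]
191 283 283 [0.4983 0.2248 0.064 ]
199 272 303 [0.5025 0.2206 0.064 ]
207 274 307 [0.5049 0.2163 0.064 ]
215 262 308 [0.5015 0.212  0.064 ]
223 303 303 [0.5081 0.2076 0.064 ]
```

View pics/w5.png

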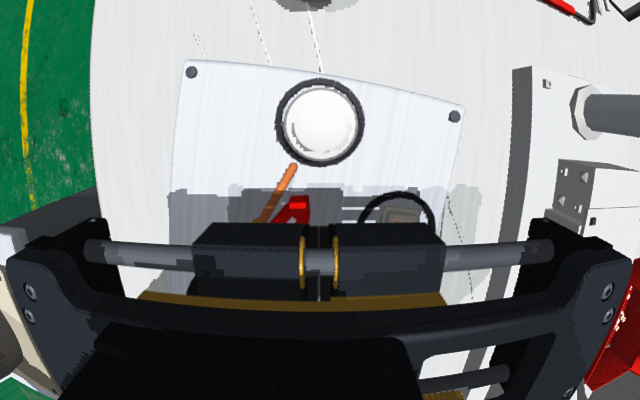

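The wrist view shows the arm's tip at (300,197), about 0.95 rad, pointing almost at the leak at (320,120). It needs about 0.07 rad more, then I back off and rise.

```bash
python3 -m jog '0.002,-0.0015,0,0,0 | 0.004,-0.003,0,0,0 | 0.006,-0.0045,0,0,0 | 0.006,-0.0045,0,0,0 | 0,0,0,0,0 | -0.012,0.01,0,0,0 | -0.02,0.015,0,0,0 | -0.03,0.015,-0.03,0,0 | -0.06,0.005,-0.08,0,0 | -0.1,0,-0.12,0,0 | -0.12,0,-0.15,0,0 | -0.12,0,-0.15,0,0'
python3 - <<'E'
from h import *
np.set_printoptions(precision=4,suppress=True)
c=r.camera("wrist")
cv2.imwrite("pics/w6.png",c["img"][:,:,::-1])
E
```

```text
time: 10.4
ee_pos: [0.5194, 0.0663, 0.1822]
eef_rot: [0.712, 0.703, 0.002, 0.003]
ft_force: [1.1, 0.7, -0.4]
width: 0.0003
grip_force: 0.0
```

View pics/w6.png

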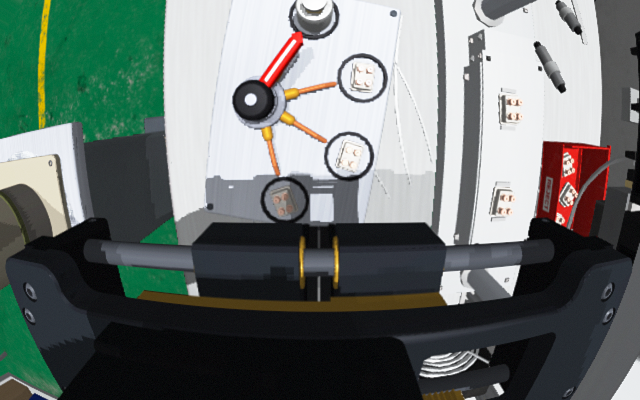

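The wrist view shows the arm's tip at (298,36), hub cap at (255,100) and leak nest at (315,16). The blocks are all in place. I check the angle by numbers and start over the post.

```bash
python3 - <<'E'
from h import *
c=r.camera("wrist");i=c["img"].astype(int)
m=((i[...,0]>110)&(i[...,1]<70)&(i[...,2]<70))[:110,240:320];ys,xs=np.nonzero(m);xs+=240
P=np.array([wfish(c,(x,y),.06)[:2] for x,y in zip(xs,ys)]);mu=P.mean(0);d=np.linalg.svd(P-mu,full_matrices=False)[2][0];d*=np.sign(d[1])
h=wfish(c,(255,100),.07)[:2];n=wfish(c,(315,16),.015)[:2]
a=mu-h;l=n-h;t=wfish(c,(298,36),.06)[:2]-h;print("hub",h,"nest",n,"angles: red centroid",np.arctan2(a[1],a[0]),"svd",np.arctan2(d[1],d[0]),"tip",np.arctan2(t[1],t[0]),"leak",np.arctan2(l[1],l[0]),np.hypot(*l))
E
python3 -m jog '0,0,-0.05,0,0 | 0,0,-0.1,0,0 | 0,0,-0.15,0,0 | -0.02,-0.02,-0.19,0,0 | -0.06,-0.04,-0.19,0,0 | -0.1,-0.06,-0.19,0,0 | -0.14,-0.08,-0.19,0,0 | -0.18,-0.1,-0.19,0,0 | -0.22,-0.11,-0.19,0,0 | -0.26,-0.11,-0.19,0,0 | -0.29,-0.11,-0.19,0,0 | -0.32,-0.11,-0.19,0,0'
```

```text
hub [0.4582328  0.15676095] nest [0.51687782 0.2581432 ] angles: red centroid 0.967292847704698 svd 0.9507228032034148 tip 0.9978266963606541 leak 1.0463697790884816 0.11712214714191624
time: 11.7
ee_pos: [0.4044, -0.2491, 0.3657]
eef_rot: [0.709, 0.705, -0.0, -0.001]
ft_force: [-0.3, -0.4, -0.5]
width: 0.0003
grip_force: 0.0
```

Run:
```python
from h import *
def fproj(c,p):
    P=np.array(c["pose"]);q=P[:3,:3].T@(np.array(p)-P[:3,3]);n=np.hypot(q[0],q[1]);t=np.arctan2(n,q[2]);return [c["fx"]*t*q[0]/n+c["cx"],c["fx"]*t*q[1]/n+c["cy"]]
def run(c,img,pf,box,hx0,hy0,name):
    i=img.astype(int);m=((i[...,0]>1.8*i[...,1])&(i[...,0]>1.8*i[...,2])&(i[...,0]>70)).astype('uint8')
    k=np.zeros_like(m);k[box[1]:box[3],box[0]:box[2]]=1;m=cv2.morphologyEx(m*k,cv2.MORPH_CLOSE,np.ones((3,3)));M=cv2.resize(m,None,fx=8,fy=8,interpolation=0);best=[]
    for dx in np.arange(-.004,.0041,.002):
     for dy in np.arange(-.004,.0041,.002):
      for t in np.arange(.8,1.2,.02):
        C,S=np.cos(t),np.sin(t)
        pts=lambda L:np.array([pf(c,[hx0+dx+C*x-S*y,hy0+dy+S*x+C*y,z]) for x,y,z in L])
        a=pts([(x,y,z) for x in(.015,.083) for y in(-.007,.007) for z in(.048,.064)])
        b=pts([(.021*np.cos(u),.021*np.sin(u),z) for u in np.arange(0,6.28,.3) for z in(.046,.070)])
        A=np.zeros_like(M)
        for q,v in((a,1),(b,0)):cv2.fillConvexPoly(A,cv2.convexHull(((q+.5)*8).astype(np.int32)),v)
        best.append(((A&M).sum()/(A|M).sum(),t,dx,dy))
    best.sort(reverse=True);print(name,m.sum(),np.round(best[:5],3))
c=r.camera("scene");run(c,c["img"],proj,(280,240,330,300),.4543,.1576,"scene")
cv2.imwrite("pics/s7.png",c["img"][:,:,::-1])
w=r.camera("wrist");print(fproj(w,[.457,.157,.07]));g=w["img"].astype(int)
u=fproj(w,[.48,.19,.06]);x,y=map(int,u);run(w,w["img"],fproj,(max(x-45,0),max(y-45,0),x+45,y+45),.458,.157,"wrist")
for n,q in(("scene",c),("wrist",w)):
    i=q["img"].astype(int);m=((i[...,1]>1.6*i[...,0])&(i[...,1]>1.3*i[...,2])&(i[...,1]>60)).astype('uint8')
    k,l,st,ce=cv2.connectedComponentsWithStats(m)
    print(n,[(int(s[4]),np.round(e,1).tolist(),s[:4].tolist()) for s,e in zip(st[1:],ce[1:]) if s[4]>25])
    for L in("go_button_top",):print([(round(d["p"],2),d["position"][0]*640,d["position"][1]*400) for d in r.recognise(n,L)])
```

```text
scene 108 [[ 0.542  0.84  -0.004 -0.002]
 [ 0.542  0.86  -0.002 -0.004]
 [ 0.542  0.82  -0.004 -0.002]
 [ 0.541  0.9   -0.002 -0.004]
 [ 0.54   0.84  -0.004  0.   ]]
[np.float64(348.4330097491596), np.float64(-71.69231941573224)]
wrist 0 [[   nan  0.8   -0.004 -0.004]
 [   nan  0.82  -0.004 -0.004]
 [   nan  0.84  -0.004 -0.004]
 [   nan  0.86  -0.004 -0.004]
 [   nan  0.88  -0.004 -0.004]]
scene [(250, [277.3, 113.5], [271, 101, 14, 26]), (6738, [429.9, 301.6], [375, 193, 101, 207]), (43, [377.2, 211.3], [373, 209, 9, 6]), (95, [414.6, 239.6], [411, 215, 8, 49]), (16198, [590.9, 316.1], [520, 218, 120, 182])]
[(0.57, 376.704, 211.28)]
wrist [(37829, [131.9, 164.7], [0, 0, 278, 345]), (1792, [625.7, 140.1], [610, 98, 30, 86]), (43, [405.6, 120.8], [401, 114, 9, 13]), (289, [331.9, 155.8], [323, 147, 19, 19]), (1917, [156.6, 280.8], [117, 265, 83, 34])]
[(0.79, 334.72, 154.48)]<stdin>:16: RuntimeWarning: invalid value encountered in scalar divide
```

Run:
```python
from h import *
from scipy.spatial.transform import Rotation as Ro
np.set_printoptions(precision=4,suppress=True)
def fproj(c,p):
    P=np.array(c["pose"]);q=P[:3,:3].T@(np.array(p)-P[:3,3]);n=np.hypot(q[0],q[1]);t=np.arctan2(n,q[2]);return [c["fx"]*t*q[0]/n+c["cx"],c["fx"]*t*q[1]/n+c["cy"]]
def run(c,img,pf,box,hx0,hy0,name):
    i=img.astype(int);m=((i[...,0]>2.3*i[...,1])&(i[...,0]>2.3*i[...,2])&(i[...,0]>60)).astype('uint8')
    k=np.zeros_like(m);k[box[1]:box[3],box[0]:box[2]]=1;m=cv2.morphologyEx(m*k,cv2.MORPH_CLOSE,np.ones((5,5)));ys,xs=np.nonzero(m);print(name,m.sum(),xs.min(),xs.max(),ys.min(),ys.max());M=cv2.resize(m,None,fx=8,fy=8,interpolation=0)[box[1]*8:box[3]*8,box[0]*8:box[2]*8];best=[]
    for dx in np.arange(-.006,.0061,.002):
     for dy in np.arange(-.006,.0061,.002):
      for t in np.arange(.8,1.2,.02):
        C,S=np.cos(t),np.sin(t)
        pts=lambda L:np.array([pf(c,[hx0+dx+C*x-S*y,hy0+dy+S*x+C*y,z]) for x,y,z in L])
        a=pts([(x,y,z) for x in(.015,.083) for y in(-.007,.007) for z in(.048,.064)])
        b=pts([(.021*np.cos(u),.021*np.sin(u),z) for u in np.arange(0,6.28,.4) for z in(.046,.070)])
        A=np.zeros_like(M)
        for q,v in((a,1),(b,0)):cv2.fillConvexPoly(A,cv2.convexHull(((q+.5-[box[0],box[1]])*8).astype(np.int32)),v)
        best.append(((A&M).sum()/(A|M).sum(),t,dx,dy))
    best.sort(reverse=True);print(np.round(best[:6],3))
c=r.camera("scene");run(c,c["img"],proj,(270,235,330,300),.4543,.1576,"scene")
w=r.camera("wrist");s=r.read_state()
T=np.eye(4);T[:3,:3]=Ro.from_quat(s["eef_rot"]).as_matrix();T[:3,3]=s["ee_pos"];X=np.linalg.inv(T)@w["pose"]
T2=np.eye(4);T2[:3,:3]=Ro.from_quat([.712,.703,.002,.003]).as_matrix();T2[:3,3]=[.5194,.0663,.1822]
v=dict(w);v["pose"]=T2@X;img=cv2.imread("pics/w6.png")[:,:,::-1]
run(v,img,fproj,(240,15,325,110),.458,.157,"w6")
print("nests w6",[wfish(v,u,.015)[:2] for u in((314,16),(362,77),(350,156),(285,200))],"tip/hub",wfish(v,(298,36),.064),wfish(v,(255,100),.07))
for z in(.02,.025,.03,.035,.04,.045):print("button",z,world(c,(377.2,211.3),z)[:2],wfish(w,(331.9,155.8),z)[:2])
i=cv2.cvtColor(w["img"][135:185,305:360],cv2.COLOR_RGB2GRAY);ys,xs=np.nonzero(i<50);print("black housing",len(xs),xs.min()+305,xs.max()+305,ys.min()+135,ys.max()+135)
```

```text
scene 44 290 310 261 271
[[ 0.245  0.92  -0.002 -0.006]
 [ 0.244  0.9   -0.002 -0.004]
 [ 0.244  0.94  -0.002 -0.006]
 [ 0.244  0.94  -0.002 -0.004]
 [ 0.243  0.96  -0.002 -0.004]
 [ 0.243  0.98   0.    -0.006]]
w6 867 259 302 31 87
[[ 0.827  0.94  -0.004 -0.002]
 [ 0.821  0.92  -0.004 -0.002]
 [ 0.816  1.    -0.002 -0.004]
 [ 0.814  0.96  -0.004 -0.002]
 [ 0.814  0.98  -0.002 -0.004]
 [ 0.814  0.88  -0.006  0.   ]]
nests w6 [array([0.5174, 0.2569]), array([0.5708, 0.1829]), array([0.5565, 0.0912]), array([0.4794, 0.0399])] tip/hub [0.5015 0.2189 0.064 ] [0.4592 0.155  0.07  ]
button 0.02 [ 0.4243 -0.2434] [ 0.427  -0.2423]
button 0.025 [ 0.4215 -0.2347] [ 0.4268 -0.2417]
button 0.03 [ 0.4187 -0.2259] [ 0.4266 -0.2411]
button 0.035 [ 0.4159 -0.2172] [ 0.4263 -0.2405]
button 0.04 [ 0.4131 -0.2085] [ 0.4261 -0.2399]
button 0.045 [ 0.4102 -0.1998] [ 0.4259 -0.2393]
black housing 146 318 342 147 172
```

The arm reads about 0.95 against 1.02 for the leak, which puts it 8–9 mm off line. That is inside the 15 mm limit but not square, so I go back and nudge it about 0.07 rad more.

```bash
python3 -m jog '0.04,0,0,0,0 | 0.085,0,0,0,0 | 0.13,0.01,0,0,0 | 0.175,0.03,0,0,0 | 0.22,0.05,0,0,0 | 0.265,0.07,0,0,0 | 0.31,0.09,0,0,0 | 0.35,0.11,0,0,0 | 0.39,0.125,0,0,0 | 0.414,0.129,0.03,0,0 | 0.414,0.129,0.08,0,0 | 0.414,0.129,0.13,0,0'; python3 -m jog '0,0,0.05,0,0 | 0,0,0.1,0,0 | 0,0,0.15,0,0 | 0,0,0.18,0,0 | 0,0,0.18,0,0 | 0,0,0.18,0,0'
```

```text
time: 13.2
ee_pos: [0.5351, 0.168, 0.236]
eef_rot: [0.708, 0.707, 0.001, 0.0]
ft_force: [2.2, 0.3, -0.6]
width: 0.0003
grip_force: 0.0
time: 13.8
ee_pos: [0.5358, 0.1663, 0.0583]
eef_rot: [0.709, 0.706, 0.0, -0.0]
ft_force: [0.6, 0.2, 1.6]
width: 0.0006
grip_force: 0.0
```

```bash
python3 -m jog '0,0,0.02,0,0 | 0,0,0.031,0,0 | 0.01,-0.006,0.031,0,0 | 0.02,-0.014,0.031,0,0 | 0.027,-0.02,0.031,0,0 | 0.031,-0.0235,0.031,0,0 | 0.034,-0.0275,0.031,0,0 | 0.034,-0.0275,0.031,0,0 | 0.034,-0.0275,0.031,0,0';python3 -m jog '-0.006,0.005,0,0,0 | -0.014,0.012,0,0,0 | -0.025,0.02,0,0,0 | -0.035,0.015,-0.03,0,0 | -0.06,0.012,-0.08,0,0 | -0.1,0.012,-0.12,0,0 | -0.13,0.012,-0.15,0,0 | -0.13,0.012,-0.155,0,0 | -0.13,0.012,-0.155,0,0 | -0.13,0.012,-0.155,0,0'
python3 - <<'E'
from h import *
np.set_printoptions(precision=4,suppress=True)
c=r.camera("wrist");cv2.imwrite("pics/w7.png",c["img"][:,:,::-1])
i=c["img"].astype(int)
m=((i[...,0]>2.3*i[...,1])&(i[...,0]>2.3*i[...,2])&(i[...,0]>60)).astype('uint8');m[110:]=0;m[:,:235]=0;m[:,330:]=0
m=cv2.morphologyEx(m,cv2.MORPH_CLOSE,np.ones((5,5)));ys,xs=np.nonzero(m);print(xs.min(),xs.max(),ys.min(),ys.max())
P=np.array([wfish(c,(x,y),.06)[:2] for x,y in zip(xs,ys)]);mu=P.mean(0);d=np.linalg.svd(P-mu,full_matrices=False)[2][0];d*=np.sign(d[1])
# white line on the arm top: bright pixels inside closed red hull
g=i.min(2);hull=np.zeros_like(m);cv2.fillConvexPoly(hull,cv2.convexHull(np.c_[xs,ys].astype(np.int32)),1)
ly,lx=np.nonzero((hull>0)&(g>130));L=np.array([wfish(c,(x,y),.064)[:2] for x,y in zip(lx,ly)]);e=np.linalg.svd(L-L.mean(0),full_matrices=False)[2][0];e*=np.sign(e[1])
leak=np.array([.5174,.2575]);dl=lambda q,u:(u[0]*(leak-q)[1]-u[1]*(leak-q)[0])
print("svd red",np.arctan2(d[1],d[0]),"white",len(L),np.arctan2(e[1],e[0]),L.mean(0),"miss red/white mm",1e3*dl(mu,d),1e3*dl(L.mean(0),e))
print("recognise",[(round(q["p"],2),wfish(c,(q["position"][0]*640,q["position"][1]*400),.056)) for n in("selector_hub","selector_tip") for q in r.recognise("wrist",n)])
E
```

```text
time: 14.7
ee_pos: [0.5085, 0.199, 0.0263]
eef_rot: [0.709, 0.705, -0.0, 0.0]
ft_force: [0.6, -0.6, 0.2]
width: 0.0006
grip_force: 0.0
time: 15.7
ee_pos: [0.5195, 0.0695, 0.1804]
eef_rot: [0.709, 0.705, -0.0, -0.0]
ft_force: [0.0, -0.2, -0.1]
width: 0.0002
grip_force: 0.0
259 301 32 89
svd red 1.0117963270042338 white 229 1.0092012027279598 [0.4809 0.1971] miss red/white mm 2.2826368509186006 1.279980548689604
recognise [(0.8, array([0.468 , 0.1655, 0.056 ])), (0.37, array([0.4859, 0.0507, 0.056 ])), (0.75, array([0.4675, 0.1673, 0.056 ]))]
```

The white line now reads 1.009 rad and passes 1.3 mm from the leak's axis. Next I go over the post to the button, which triangulates to (0.426,-0.2415) with its top at about 23 mm.

```bash
python3 -m jog '0,0,-0.05,0,0 | 0,0,-0.1,0,0 | 0,0,-0.15,0,0 | -0.02,-0.02,-0.19,0,0 | -0.06,-0.04,-0.19,0,0 | -0.1,-0.06,-0.19,0,0 | -0.145,-0.08,-0.19,0,0 | -0.19,-0.0915,-0.19,0,0 | -0.23,-0.0915,-0.19,0,0 | -0.27,-0.0915,-0.19,0,0 | -0.311,-0.0915,-0.19,0,0 | -0.311,-0.0915,-0.19,0,0'; python3 -m jog '0,0,0.05,0,0 | 0,0,0.1,0,0 | 0,0,0.15,0,0 | 0,0,0.2,0,0 | 0,0,0.22,0,0 | 0,0,0.22,0,0 | 0,0,0.22,0,0'
python3 - <<'E'
from h import *
w=r.camera("wrist");i=w["img"].astype(int);m=((i[...,1]>1.6*i[...,0])&(i[...,1]>1.3*i[...,2])&(i[...,1]>60)).astype('uint8')
k,l,st,ce=cv2.connectedComponentsWithStats(m)
for s,e in zip(st[1:],ce[1:]):
    if s[4]>25:print(s.tolist(),e.round(1),[wfish(w,e,z)[:2].round(4) for z in(.02,.03)])
E
```

```text
time: 17.05
ee_pos: [0.4251, -0.2462, 0.3689]
eef_rot: [0.711, 0.703, -0.001, -0.002]
ft_force: [-0.5, -0.0, -0.3]
width: 0.0004
grip_force: 0.0
time: 17.75
ee_pos: [0.427, -0.2405, 0.1518]
eef_rot: [0.709, 0.705, 0.0, -0.0]
ft_force: [-0.4, 0.0, 0.9]
width: 0.0004
grip_force: 0.0
[174, 0, 52, 30, 979] [206.4  11.2] [array([ 0.3061, -0.046 ]), array([ 0.3098, -0.0499])]
[0, 111, 231, 265, 26911] [108.3 193. ] [array([ 0.1606, -0.2476]), array([ 0.1689, -0.2452])]
[425, 122, 21, 26, 208] [435.  134.8] [array([ 0.5521, -0.1861]), array([ 0.5482, -0.1856])]
[303, 177, 30, 31, 694] [317.4 192.1] [array([ 0.4249, -0.2491]), array([ 0.425 , -0.2467])]
[117, 265, 83, 34, 1921] [156.6 280.8] [array([ 0.2126, -0.3668]), array([ 0.2193, -0.3607])]
```

```bash
python3 -m jog '-0.006,-0.0015,0.04,0,0 | -0.006,-0.0015,0.08,0,0 | -0.006,-0.0015,0.105,0,0 | -0.006,-0.0015,0.115,0,0 | -0.006,-0.0015,0.115,0,0'; python3 -m jog '0,0,0.005,0,0 | 0,0,0.01,0,0 | 0,0,0.01,0,0'
```

```text
time: 18.3
ee_pos: [0.4253, -0.2472, 0.0366]
eef_rot: [0.709, 0.705, 0.0, -0.0]
ft_force: [-0.7, 0.6, 0.5]
width: 0.0005
grip_force: 0.0
time: 18.6
ee_pos: [0.4251, -0.2474, 0.0266]
eef_rot: [0.709, 0.705, -0.0, 0.0]
ft_force: [0.3, -0.0, -0.2]
width: 0.0005
grip_force: 0.0
```

```bash
for k in 1 2 3; do echo; done; python3 -m jog '0,0,0.005,0,0 | 0,0,0.01,0,0 | 0,0,0.01,0,0'; python3 -m jog '0,0,0.003,0,0 | 0,0,0.006,0,0 | 0,0,0.006,0,0'
```

```text
time: 18.9
ee_pos: [0.4245, -0.247, 0.0156]
eef_rot: [0.709, 0.705, -0.0, -0.0]
ft_force: [-0.3, -1.0, -0.5]
width: 0.0003
grip_force: 0.0
time: 19.2
ee_pos: [0.4247, -0.2471, 0.0098]
eef_rot: [0.709, 0.705, -0.0, -0.0]
ft_force: [-0.4, -0.2, -0.4]
width: 0.0002
grip_force: 0.0
```

```bash
python3 -m jog '0,0,0.003,0,0 | 0,0,0.005,0,0 | 0,0,0.005,0,0'; python3 -m jog '0,0,0.003,0,0 | 0,0,0.003,0,0'; python3 -m jog '0,0,0.003,0,0 | 0,0,0.003,0,0'
```

```text
time: 19.5
ee_pos: [0.4247, -0.2471, 0.0049]
eef_rot: [0.709, 0.705, -0.0, -0.0]
ft_force: [-0.1, 0.9, 0.2]
width: 0.0003
grip_force: 0.0
time: 19.7
ee_pos: [0.4247, -0.2471, 0.002]
eef_rot: [0.709, 0.705, -0.0, -0.0]
ft_force: [-1.2, 0.2, -0.0]
width: 0.0002
grip_force: 0.0
time: 19.9
ee_pos: [0.4247, -0.2471, -0.0011]
eef_rot: [0.709, 0.705, -0.0, -0.0]
ft_force: [-0.3, 0.5, -0.4]
width: 0.0008
grip_force: 0.0
```

```bash
python3 -m jog '0,0,0.003,0,0 | 0,0,0.003,0,0'; python3 -m jog '0,0,0.002,0,0 | 0,0,0.002,0,0'
```

```text
time: 20.1
ee_pos: [0.425, -0.2473, -0.0039]
eef_rot: [0.709, 0.705, 0.0, 0.0]
ft_force: [-0.3, 0.3, 1.5]
width: 0.0005
grip_force: 0.7
time: 20.3
ee_pos: [0.425, -0.2473, -0.0058]
eef_rot: [0.709, 0.705, 0.0, 0.0]
ft_force: [0.3, -0.5, 2.1]
width: 0.0009
grip_force: 1.2
```

Run:
```python
from h import *
c=r.camera("scene");i=c["img"].astype(int);m=((i[...,1]>1.6*i[...,0])&(i[...,1]>1.3*i[...,2])&(i[...,1]>60))[195:225,360:395]
ys,xs=np.nonzero(m);print(len(xs),xs.min()+360 if len(xs) else 0,xs.max()+360 if len(xs) else 0,ys.min()+195 if len(xs) else 0)
print([proj(c,[.4247,-.2471,z]) for z in(0,.02,.04)])
g=i.mean(2)
for y in range(196,222,2):print(y,g[y,364:392:2].astype(int))
```

```text
17 373 381 211
[[np.float64(377.1086681685302), np.float64(216.00196162636794)], [np.float64(377.4612023274457), np.float64(210.79335831285584)], [np.float64(377.8176092872896), np.float64(205.52753534207554)]]
196 [198  97  76  96 110  36  39  40  40  43  29 122 169 124]
198 [ 77  79  99 102 177  31  39  41  37  27 166 195 192 191]
200 [ 81  79 103 165 210  40  44  45  36  15 195 189 188 185]
202 [ 76  75 139 176 183  46  43  42  33 122 194 187 192 187]
204 [ 80  67 166 161 165  53  41  39  34 185 191 189 186 195]
206 [ 80 126 119 167 166  69  38  39  32 181 194 193 194 103]
208 [ 78  80  70 113 122  66  43  38  29 177 169 186 150 102]
210 [ 81  68 171 177  92  39  45  43  39  65  75  72  74  75]
212 [ 74 172 165 151  34  52  51  40  58  47  63  80  82  79]
214 [ 71 118 114 141  35  46  54  58  57  39  37  83  78  78]
216 [139  70 122  68  38  45  42  41  41  40  58  82  80  81]
218 [195 183 189 143  61  55  41  35  43  57  84  82  79  80]
220 [190 192 189 191 197 166 171 144  77  72  79  77  82  80]
```

The finger is on the button and the force is rising, so I press on.

```bash
python3 -m jog '0,0,0.002,0,0 | 0,0,0.002,0,0'; python3 -m jog '0,0,0.001,0,0 | 0,0,0.001,0,0'; python3 -m jog '0,0,0.001,0,0 | 0,0,0.001,0,0'
```

```text
time: 20.55
ee_pos: [0.4251, -0.2473, -0.0077]
eef_rot: [0.709, 0.705, 0.0, 0.0]
ft_force: [-0.8, 0.3, 4.0]
width: 0.0004
grip_force: 1.8
time: 20.75
ee_pos: [0.425, -0.2473, -0.0087]
eef_rot: [0.709, 0.705, 0.0, 0.0]
ft_force: [0.2, -0.2, 4.3]
width: 0.0005
grip_force: 2.1
time: 20.95
ee_pos: [0.4251, -0.2473, -0.0097]
eef_rot: [0.709, 0.705, 0.0, 0.0]
ft_force: [-0.1, 0.9, 4.5]
width: 0.0002
grip_force: 2.4
```

```bash
python3 -m jog '0,0,0.001,0,0 | 0,0,0.001,0,0'; python3 -m jog '0,0,0.001,0,0 | 0,0,0.001,0,0 | 0,0,0.001,0,0'
```

```text
time: 21.15
ee_pos: [0.4251, -0.2473, -0.01]
eef_rot: [0.709, 0.705, -0.0, 0.0]
ft_force: [-3.3, 1.9, 13.8]
width: 0.0005
grip_force: 7.1
time: 21.45
ee_pos: [0.4252, -0.2474, -0.0102]
eef_rot: [0.709, 0.705, -0.0, 0.0]
ft_force: [-7.7, 3.8, 26.2]
width: 0.0003
grip_force: 13.2
```

The force jumped to 26 N, so the button is at its stop and fully pressed. I lift off and check before handing in.

```bash
python3 -m jog '0,0,-0.005,0,0 | 0,0,-0.015,0,0 | 0,0,-0.05,0,0 | 0,0,-0.1,0,0 | 0,0,-0.15,0,0 | 0,0,-0.15,0,0 | 0,0,-0.15,0,0 | 0,0,-0.15,0,0'
python3 - <<'E'
from h import *
c=r.camera("scene");i=c["img"].astype(int);m=((i[...,1]>1.6*i[...,0])&(i[...,1]>1.3*i[...,2])&(i[...,1]>60))[200:225,360:395];ys,xs=np.nonzero(m)
print("button px",len(xs),xs.mean()+360,ys.mean()+200,"(before 43, 377.2, 211.3)")
a=cv2.imread("pics/s7.png").astype(int);d=np.abs(a-c["img"][:,:,::-1].astype(int)).sum(2)[235:370,235:340]>90;y,x=np.nonzero(d);print("changed px near manifold",len(x),(x.min()+235,x.max()+235,y.min()+235,y.max()+235) if len(x) else "")
E
```

```text
time: 22.25
ee_pos: [0.424, -0.2468, 0.1371]
eef_rot: [0.709, 0.705, -0.0, -0.001]
ft_force: [0.5, 0.6, -0.8]
width: 0.0006
grip_force: 0.0
button px 34 377.3235294117647 211.52941176470588 (before 43, 377.2, 211.3)
changed px near manifold 113 (np.int64(288), np.int64(317), np.int64(253), np.int64(285))
```

```bash
python3 -c "
from bench import r
print(r.close_job())"
```

```text
the job is handed in; nothing more can be done
None
```

The job is handed in, with no verdict returned: the red arm points at the smaller master leak (about 1 mm off its axis by my measurement), the green button was pressed to its stop (26 N) and came up again, and I saw no sign that anything else moved.

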